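# Index the carving turntable and clamp it

## Task

The bowl on the turntable is about to be carved. With a fingertip, push the turntable's long arm round until it points at the tall round post (not at the low square block); then push the clamp lever beside the disc round until it is fully home against its stop. The bowl just rides along: do not touch or lift it, leave the clamp lever alone until the arm points at the post, and do not disturb the jar, the sanding block, the gouge or the wood blank lying around.

Things in the scene. Friction and masses are not known exactly. Their poses are not given: they have to be found in the camera images.
- disc_centre (a point): centre of the turntable's top face, on its vertical turning axis, 34 mm above the work surface. The turntable is a steel disc (120 mm across, z 22 to 34 mm) on a round red cast-iron base (144 mm across, 20 mm high, fixed). Seen from the base's centre with +x of the base pointing 'ahead' (yaw of about -0.4 to 0.4 rad to world +x), the arm and both marks lie ahead, the clamp lever on the right (-y side).
- pointer_tip (a point): middle of the outer end of the turntable's single long arm, 120 mm from the axis. The arm is a steel bar, 14 mm wide and 16 mm tall (z 20 to 36 mm), reaching out radially from the disc's edge (60 mm from the axis) to this point; beyond 72 mm from the axis there is only open space under it, down to the work surface. The point's x axis points outwards along the arm, z up.
- turntable (a joint): angle of the turntable in its base, rad; grows counter-clockwise seen from above; 0 = arm straight ahead, stops at -1.5 and 1.5. A light drag (about 0.12 N m) keeps it where it is left; no spring.
- post_mid (a point): half-way up the tall round steel post (24 mm diameter, 60 mm high, fixed upright on the work surface on a flat round foot of 36 mm), about 154 mm from the turntable's axis, about 0.8 rad left or right of straight ahead: this is the mark to point at.
- low_block: low square steel block, 36 x 36 mm and 18 mm high, fixed on the work surface on the other side, also about 154 mm from the axis: the mark NOT to point at. Origin at the centre of its underside.
- lever_pivot (a point): on the vertical axis of the clamp lever, half-way up its bar, 38 mm above the work surface. It turns on a red boss (32 mm diameter, 30 mm high) on the base's right flange (50 mm wide, 10 mm high), 107 mm from the turntable's axis.
- lever_knob (a point): centre of the dark wooden ball (24 mm diameter) at the end of the clamp lever, 80 mm from the lever's axis, 38 mm above the work surface. Between hub and ball is a straight dark steel bar 12 mm wide, z 32 to 44 mm; its hub is 28 mm in diameter.
- lever (a joint): angle of the clamp lever, rad: 0 = fully loose, pointing straight out from the base to its right side; grows clockwise seen from above (the knob swings towards the robot); 1.45 = fully home, against its stop, pointing back along the base. A light drag (about 0.08 N m) keeps it where it is left; no spring.
- bowl_mid (a point): half-way up the shallow turned wooden bowl (90 mm across the rim, 30 mm high, about 0.12 kg) standing loose on the middle of the disc; its rim is 64 mm above the work surface. It is only to ride along.
- wax_jar: small amber jar, 48 mm diameter, 48 mm high, standing loose to the left of the base. Origin at the centre of its underside. Leave alone.
- sanding_block: cork sanding block, 35 x 70 x 28 mm, loose, beyond the marks. Origin at the centre of its underside. Leave alone.
- gouge: woodturning gouge about 310 mm long with dark wooden handle, 30 mm thick, lying loose far to the left. Origin on the work surface below its handle's front part, 150 mm from the handle's butt. Leave alone.
- blank: round light wood blank, 96 mm diameter, 45 mm high, standing loose far to the right. Origin at the centre of its underside. Leave alone.
There are look-alikes about, which are no part of the job. Leave any red look-alike of the part that bears post_mid alone. Leave any grey look-alike of the part that bears bowl_mid alone.

How it is judged:
On the way, in this order (a step that is already met when the one before it is completed fails the run):
1. the arm points at the tall round post, at rest, with the clamp lever still loose (y of post_mid in the frame of pointer_tip between -0.012 and 0.012 m and x of post_mid in the frame of pointer_tip above 0 m and value of joint lever below 0.5 rad and velocity of joint turntable between -0.05 and 0.05 rad/s), for 0.2 s.
2. the clamp lever is pushed fully home (value of joint lever above 1.38 rad), for 0.2 s.
At the end, for the whole second after the job is handed in: The arm's centre line, carried on outwards, meets the tall round post (within 12 mm of the post's axis, about 4.5 degrees), the clamp lever is at its stop (joint above 1.38 of 1.45 rad), the bowl stands upright on the disc within 12 mm of its centre, and everything is at rest (y of post_mid in the frame of pointer_tip between -0.012 and 0.012 m and x of post_mid in the frame of pointer_tip above 0 m and value of joint lever above 1.38 rad and velocity of joint turntable between -0.05 and 0.05 rad/s and horizontal distance between bowl_mid and disc_centre below 0.012 m and angle between bowl_mid's own z axis and vertical below 0.1 rad); the robot touches nothing.
It fails at once if the bowl is touched by the robot (contact force between any of the fingers, the arm and bowl above 0.5 N).
It fails at once if the bowl is lifted or slides off the middle of the disc (height (world z) of bowl_mid above 0.06 m or horizontal distance between bowl_mid and disc_centre above 0.015 m).
It fails at once if the clamp lever is worked (past 0.6 rad) while the arm is not pointing at the post (value of joint lever above 0.6 rad and (y of post_mid in the frame of pointer_tip above 0.012 m or y of post_mid in the frame of pointer_tip below -0.012 m)).
It fails at once if the jar, sanding block, gouge or blank is moved by more than 20 mm (distance of any of wax_jar, sanding_block, gouge, blank from where it was at the start of the episode above 0.02 m).
It also fails if it takes over 56 s, if anything falls off the work surface, if the arm or the gripper's body presses on something with over 40 N, if the wrist force passes 120 N, or if a joint passes its speed limit or range.

## Robot

A 7-joint arm with a two-finger parallel gripper is mounted at the origin on the work surface. World frame = base frame: x ahead of the robot, y to its left, z up, the work surface at z = 0. Lengths are in m, angles in rad, forces in N, time in s.
With the tool pointing down it reaches from about 0.4 to 0.85 m from the base axis. Payload 10.4 kg.
Tool frame: the origin (TCP) lies at the very end of the fingers, on their centre line; the grasp point (between the pads) lies 19 mm behind it; z points along the fingers, y is the line along which they close (so a half turn about z gives the same grasp; the last joint's range is limited). The gripper opens to 87 mm and grips with 3 to 60 N. Pads are 19 mm wide; open, the fingers measure 117 mm over their backs; the gripper's body (75 mm by 190 mm) begins 51 mm behind the grasp point.
Start: joints at [-1.13, 0.332, -0.065, 1.46, 0.022, 1.35, -0.088], TCP at [0.28, 0.559, 0.223] pointing down, gripper open.
Joint ranges: [-2.6, 2.6], [-0.5, 2.12], [-1.47, 1.34], [0.16, 2.42], [-1.27, 4.41], [0.06, 2.06], [-2.6, 2.6]. Speed limits (rad/s): [2.22, 2.22, 2.79, 2.79, 3.14, 3.14, 3.14].

## Interface

Orientations are given as a unit quaternion [x, y, z, w].
In Python, from bench import * gives the robot as it stands.
- The arm moves only by the tool step_arm, never from a script. Its arguments are lists of equal length, an entry for each row: "delta_pos": the shift along the world's x, y, z in units of 25 mm (1.0 is 25 mm), a list of three; "turn": the turn about the world's z in units of 0.12 rad (1.0 is 0.12 rad). In form: {"delta_pos": [[tx, ty, tz], ...], "turn": [turn, ...]}. A call has 1 to 12 rows; each row shifts and turns the commanded pose from where the row before left it; what a row does not reach is not made up. A row lasts 1/10 s, in which the tool goes at most 50 mm and 8.59 degrees, less where a joint would pass 70% of its speed; a pose out of reach is approached as far as the arm can. A call with a number of a shift or a turn outside -1 to 1 is refused whole. A call with a gripper value outside its range is refused whole. "grip" is the closure, from 0 (fully open) to 1 (shut), set as the call begins (left out, the last holds). The fingers move at their own pace and stop on an object; "newtons" is the grip in N (left out, the last holds). Time passes only in rows, so rows that do not move let the fingers close. It gives the time, the measured TCP pose, the force, the opening and the grip force at its end, in the units of the state.
- read_state(): the state, without advancing time (a new reading comes with each control period).
- camera(name): name is "scene" or "top"; returns a dict with "image" (384x512x3 uint8, red, green, blue), "z_map" (384x512 float32, m along the optical axis (not along the pixel's ray), 0 where there is no reading), "mtx" (3x3 intrinsics, pixels), "view" (4x4, takes a point from world to camera coordinates). Camera axes: x right, y up, looking along -z (the intrinsics and any distortion apply to the point x, -y, -z); pixel columns grow to the right and rows downward; lengths in m; the calibration is good to about 2 mm. A picture is of the moment at which its call begins.
- close_job(): hands the job in; it is judged then, once.
The state is a dict: "time": time; "joint_positions": joint angles; "joint_vel": joint speeds; "joint_torque": joint torques, N m; "ee_pos": TCP position; "eef_rot": TCP orientation; "ft_force": force on the tool from outside, world axes, zero at the start; "torque": the same for the moment, N m; "width": finger opening in m; "grip_force": force on a finger pad.
Only numpy, scipy, OpenCV 4.12 (cv2) and the standard library are available. Lean on these libraries where they do the work, as an engineer would, in place of code of your own. Each camera call takes 0.05 s, during which the arm holds its last target. There are 200 camera calls.

## Working session

There is one attempt and no reset: what is moved stays moved. The work goes in short steps, Python scripts to look and compute and a tool call to move; the robot and the scene stay as the last step left them, time stands still between calls to the robot, and variables do not carry over. Pictures are saved under pics/ and viewed, at most 10 in all, crops included, and the job is handed in when it is done.

Besides the shell and the picture viewer there is one more tool, called after ">>>" as a command line: name --pt "numbers of a row" for each row, then --argument value for the rest. step_arm: Moves the arm, as the interface text tells. Shifts and turns lie within -1 to 1; 1 stands for 25 mm of shift or 0.12 rad of turn. Its arguments: {"type":"object","properties":{"delta_pos":{"type":"array"},"turn":{"type":"array"},"grip":{"type":"number"},"newtons":{"type":"number"}},"required":["delta_pos","turn"]}

```bash
mkdir -p pics; ls; cat > h.py <<'E'
from bench import *
import numpy as np, cv2
def cast(c,u,v,z):
    R=c["view"][:3,:3];t=c["view"][:3,3];o=-R.T@t
    d=np.linalg.inv(c["mtx"])@np.array([u,v,1.]);d=R.T@np.array([d[0],-d[1],-d[2]])
    return o+d*(z-o[2])/d[2]
def cloud(c):
    Z=c["z_map"];v,u=np.mgrid[:384,:512];K=np.linalg.inv(c["mtx"])
    d=np.stack([u,v,np.ones_like(u)],-1)@K.T*Z[...,None]*[1,-1,-1]
    R=c["view"][:3,:3];t=c["view"][:3,3]
    P=(d-t)@R;P[Z==0]=np.nan
    return P
def save(name,im): cv2.imwrite("pics/"+name,cv2.cvtColor(im,cv2.COLOR_RGB2BGR))
E
python3 - <<'E'
from h import *
for n in("scene","top"):
    c=camera(n);save(n+"0.png",c["image"]);np.savez(n+"0.npz",**c)
    print(n,c["mtx"].tolist(),c["view"].round(3).tolist())
s=read_state();print(s)
E
```

```text
pics
scene [[362.484008902246, 0.0, 254.18519747322], [0.0, 362.484008902246, 194.39268520069984], [0.0, 0.0, 1.0]] [[0.812, 0.584, -0.001, -0.469], [-0.338, 0.471, 0.815, 0.148], [0.477, -0.661, 0.579, -1.258], [0.0, 0.0, 0.0, 1.0]]
top [[473.0739183634897, 0.0, 255.4573880340171], [0.0, 473.0739183634897, 190.097292758394], [0.0, 0.0, 1.0]] [[-0.015, -1.0, -0.004, 0.023], [0.985, -0.015, 0.169, -0.585], [-0.169, -0.002, 0.986, -1.412], [0.0, 0.0, 0.0, 1.0]]
{'time': 0.1, 'joint_positions': array([-1.12958845,  0.33279262, -0.06470185,  1.46085741,  0.02158809,
        1.34989962, -0.08848806]), 'joint_vel': array([ 0.00044426, -0.00016613,  0.00081837, -0.00301279, -0.00021435,
        0.00150766, -0.00041302]), 'joint_torque': array([ 1.42558896e-03, -6.24541640e+01,  2.45430594e-02, -3.90715134e+01,
       -6.15013763e-02,  3.65304819e-02,  1.36991403e-04]), 'ee_pos': array([0.2794413 , 0.55866226, 0.22184349]), 'eef_rot': array([ 2.29816124e-01,  9.73233862e-01, -6.18978092e-04, -1.22917198e-04]), 'ft_force': array([-0.09289067, -0.9526173 , -0.583375  ]), 'torque': array([-0.03803772,  0.01983384, -0.0406604 ]), 'grip_force': 0.0, 'width': 0.08680268929965458}
```

View pics/top0.png

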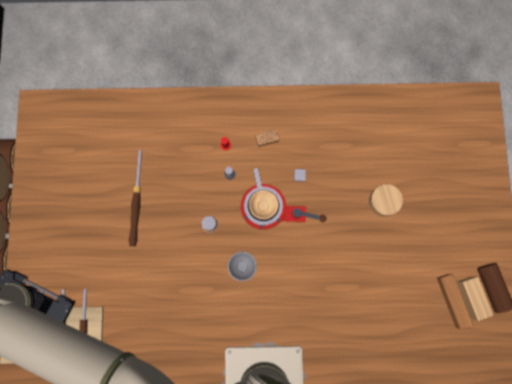

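View pics/scene0.png

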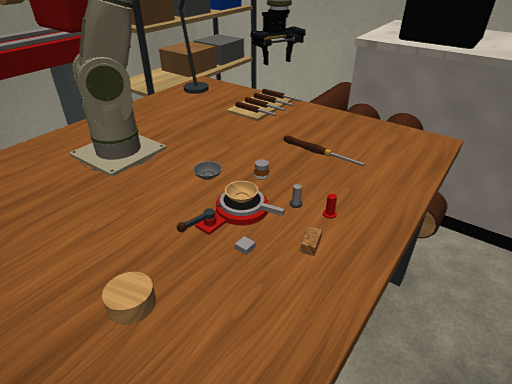

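Top view candidates:
- Post: steel (230,172) is the target. Red (225,143) is the look-alike, and the low block is at (300,175).
- Bowl: wooden (264,205) is the one on the disc. Grey (242,266) is the look-alike.
- Arm tip: (257,170).
- Lever: hub (297,213), knob (323,218).

The scene view agrees: post (297,195), red one (331,206), lever knob (182,227).

```bash
python3 - <<'E'
from h import *
t=dict(np.load("top0.npz"));s=dict(np.load("scene0.npz"))
P=cloud(t);Q=cloud(s)
for n,C,u,v in[("knob",P,323,218),("knobS",Q,182,227),("hub",P,297,213),("tip",P,257,172),("post",P,230,170),("postS",Q,297,186),("block",P,300,175),("blockS",Q,245,242),("red",P,225,141),("bowlrim",P,264,218),("table",P,330,290)]: print(n,C[v,u].round(3))
im=t["image"].astype(int);r,g,b=im[...,0],im[...,1],im[...,2]
red=((r>130)&(g<60)&(b<60)).astype(np.uint8);red[:160]=0
# base disc circle: red pixels left of flange
ys,xs=np.nonzero(red);k=xs<278
cnt=np.c_[xs,ys][k].astype(np.int32)
(x,y),rad=cv2.minEnclosingCircle(cnt);print("base px",x,y,rad,cast(t,x,y,.02).round(4))
z=P[...,2]
def blob(C,m,lab):
    n,L,st,ce=cv2.connectedComponentsWithStats(m.astype(np.uint8))
    for i in range(1,n):
        if st[i,4]>8: print(lab,st[i].tolist(),ce[i].round(1),np.nanmedian(C[L==i],0).round(4))
roi=np.zeros_like(z,bool);roi[125:285,190:420]=1
blob(P,roi&(z>.012),"top")
blob(P,roi&(z>.05)&(z<.075),"50-75")
c=t["image"][130:240,200:345];save("crop0.png",cv2.resize(c,None,fx=5.4,fy=5.4,interpolation=cv2.INTER_CUBIC))
E
```

```text
knob [ 0.496 -0.191  0.047]
knobS [ 0.505 -0.194  0.045]
hub [ 0.514 -0.113  0.04 ]
tip [0.646 0.009 0.034]
post [0.648 0.092 0.059]
postS [0.651 0.094 0.062]
block [ 0.638 -0.128  0.018]
blockS [ 0.64  -0.125  0.018]
red [0.742 0.107 0.059]
bowlrim [ 0.498 -0.01   0.06 ]
table [ 0.278 -0.21   0.002]
base px 262.8728942871094 206.28390502929688 21.940189361572266 [ 0.5389 -0.0081  0.02  ]
top [256, 130, 23, 17, 251] [266.9 137.8] [ 0.7586 -0.0251  0.0265]
top [221, 137, 8, 11, 74] [224.7 142.2] [0.7392 0.1087 0.055 ]
top [225, 167, 9, 11, 67] [229.  171.7] [0.6443 0.0953 0.0568]
top [241, 169, 47, 61, 1684] [262.8 205.3] [ 0.5377 -0.0056  0.0345]
top [294, 170, 12, 11, 119] [299.5 175. ] [ 0.6378 -0.1253  0.0175]
top [369, 185, 34, 32, 821] [385.7 200.3] [ 0.5489 -0.3871  0.0437]
top [291, 207, 36, 16, 217] [306.7 215.1] [ 0.5063 -0.1367  0.0427]
top [202, 217, 16, 15, 192] [209.3 224. ] [0.4834 0.1579 0.0456]
top [228, 252, 29, 30, 445] [241.6 266.2] [0.3547 0.0617 0.0215]
50-75 [221, 137, 8, 8, 50] [224.3 140.6] [0.7424 0.1101 0.0577]
50-75 [225, 167, 8, 8, 48] [228.6 170.5] [0.647  0.0954 0.0587]
50-75 [249, 191, 29, 28, 332] [263.3 203.9] [ 0.5444 -0.0103  0.0589]
50-75 [205, 218, 6, 7, 12] [207.7 220.9] [0.492  0.1609 0.0513]
```

View pics/crop0.png

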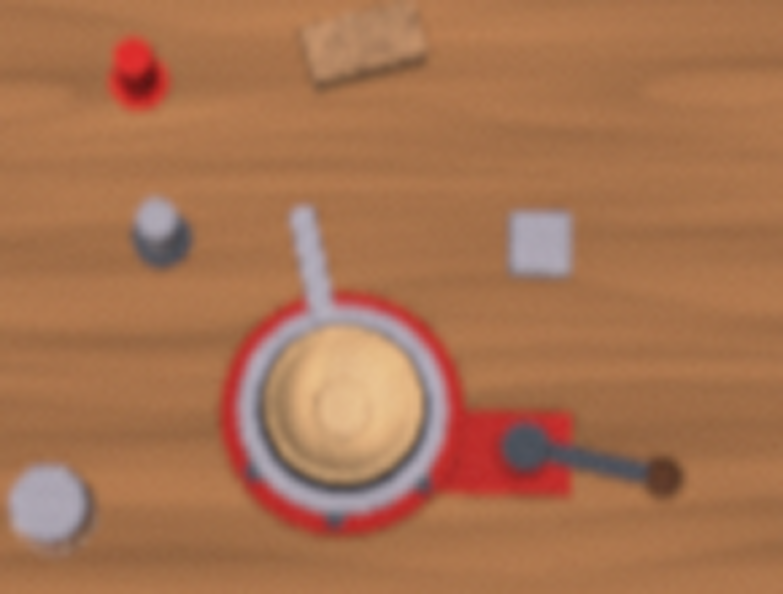

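```bash
python3 - <<'E'
from h import *
t=dict(np.load("top0.npz"))
px=lambda a,b:(200+a/5.4-.4,130+b/5.4-.4)
C1=cast(t,*px(342,413),.02);C2=cast(t,*px(343,405),.034);C3=cast(t,*px(345,402),.064)
post=cast(t,*px(155,217),.06);tip=cast(t,*px(302,207),.036);hub=cast(t,*px(525,447),.044);knob=cast(t,*px(663,477),.045)
for n,v in dict(C1=C1,C2=C2,C3=C3,post=post,tip=tip,hub=hub,knob=knob).items():print(n,v.round(4))
C=(C1+C2)/2;d=(post-C)[:2];th=np.arctan2(d[1],d[0]);e=(tip-C)[:2]
print("d",np.hypot(*d),"th",th,"arm",np.arctan2(e[1],e[0]),np.hypot(*e))
f=C[:2]+.1*np.array([np.cos(th),np.sin(th)])+.0165*np.array([np.sin(th),-np.cos(th)]);print("final finger",f)
h=(hub-C)[:2];k=(knob-hub)[:2];print(np.hypot(*h),np.arctan2(*h[::-1])+np.pi/2,np.hypot(*k),np.arctan2(*k[::-1])+np.pi/2)
E
```

```text
C1 [ 0.5396 -0.0083  0.02  ]
C2 [ 0.5423 -0.0087  0.034 ]
C3 [ 0.5398 -0.0095  0.064 ]
post [0.649  0.0974 0.06  ]
tip [0.6588 0.0131 0.036 ]
hub [ 0.5151 -0.1119  0.044 ]
knob [ 0.4966 -0.1897  0.045 ]
d 0.1512712143619678 th 0.7751374798452969 arm 0.1813787750970338 0.11982316916094932
final finger [0.62392618 0.04968818]
0.10653970668387269 -0.24468306172935228 0.07994896548383239 -0.23337628406197353
```

>>> step_arm --pt "1 -1 0" --pt "1 -1 0" --pt "1 -1 0" --pt "1 -1 0" --pt "1 -1 0" --pt "1 -1 0" --pt "1 -1 0" --pt "1 -1 0" --pt "1 -1 0" --pt "1 -1 0" --pt "1 -1 0" --pt "1 -1 0" --turn '[-0.4, -0.4, -0.4, -0.4, -0.4, -0.4, -0.4, 0, 0, 0, 0, 0]' --grip 1

```text
time: 1.3
ee_pos: [0.5803, 0.2578, 0.2222]
eef_rot: [0.389, 0.921, -0.0, -0.0]
ft_force: [-0.6, 0.6, 0.7]
width: 0.0028
grip_force: 0.0
```

>>> step_arm --pt "0.2 -1 0" --pt "0.2 -1 0" --pt "0.2 -1 0" --pt "0.2 -1 0" --pt "0.2 -1 0" --pt "0.2 -1 0" --pt "0.2 -1 0" --pt "0.2 -1 0" --pt "0.2 -1 0" --pt "0.2 -1 0" --pt "0.2 -1 0" --pt "0.2 -1 0" --turn '[0, 0, 0, 0, 0, 0, 0, 0, 0, 0, 0, 0]'

```text
time: 2.5
ee_pos: [0.6395, -0.0419, 0.2221]
eef_rot: [0.389, 0.921, -0.0, -0.0]
ft_force: [-0.0, 0.2, -0.6]
width: 0.0007
grip_force: 0.0
```

>>> step_arm --pt "0 0 -1" --pt "0 0 -1" --pt "0 0 -1" --pt "0 0 -1" --pt "0 0 -1" --pt "0 0 -1" --pt "0 0 -0.5" --pt "0 0 -0.5" --pt "0 0 -0.5" --pt "0 0 -0.4" --pt "0 0 0" --turn '[0, 0, 0, 0, 0, 0, 0, 0, 0, 0, 0]'

```text
time: 3.6
ee_pos: [0.6389, -0.0409, 0.0238]
eef_rot: [0.389, 0.921, -0.0, -0.001]
ft_force: [-0.1, -0.3, -0.4]
width: 0.0005
grip_force: 0.0
```

```bash
python3 - <<'E'
from h import *
c=camera("scene");save("scene1.png",cv2.resize(c["image"][130:280,150:360],None,fx=3.6,fy=3.6,interpolation=cv2.INTER_CUBIC));print(read_state()["ee_pos"])
E
```

```text
[ 0.63939705 -0.04100155  0.02474735]
```

View pics/scene1.png

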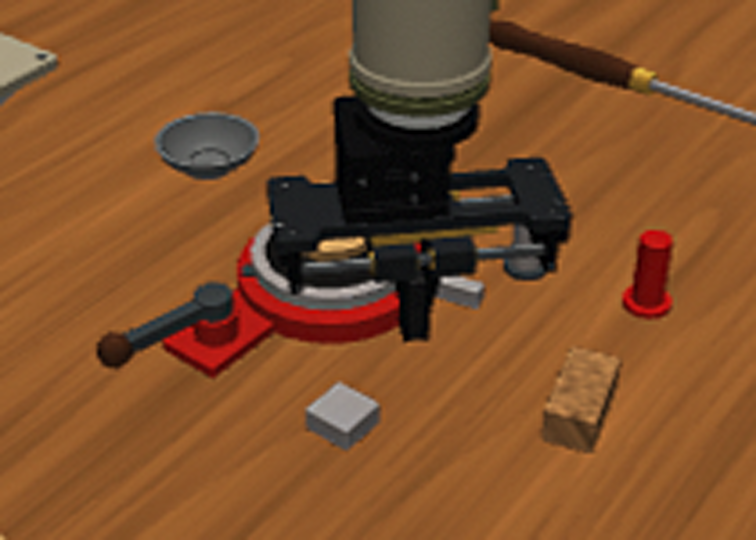

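Fingertip stands right of the arm (crop 415,325; arm end at 462,290), with the gripper body clear above the bowl. Now I push slowly along the arc.

>>> step_arm --pt "0.07 0.45 -0.15" --pt "0.07 0.45 0" --pt "0 0.41 0" --pt "0 0.41 0" --pt "-0.06 0.3 0" --pt "-0.06 0.3 0" --pt "-0.1 0.29 0" --pt "-0.1 0.29 0" --pt "-0.09 0.18 0" --pt "-0.09 0.18 0" --pt "0 0 0" --turn '[0, 0, 0, 0, 0, 0, 0, 0, 0, 0, 0]'

```text
time: 4.75
ee_pos: [0.6303, 0.0416, 0.0214]
eef_rot: [0.389, 0.921, 0.0, -0.0]
ft_force: [1.1, -0.4, 0.4]
width: 0.0005
grip_force: 0.0
```

```bash
cat > m.py <<'E'
from h import *
import sys
c=camera("top");P=cloud(c);s=read_state();print(s["ee_pos"].round(4),s["ft_force"].round(2))
save(sys.argv[1],cv2.resize(c["image"][140:240,200:345],None,fx=5,fy=5,interpolation=cv2.INTER_CUBIC))
c=camera("scene");save("s"+sys.argv[1],cv2.resize(c["image"][130:280,150:360],None,fx=3.6,fy=3.6,interpolation=cv2.INTER_CUBIC))
Q=cloud(c);r=np.hypot(Q[...,0]-.5405,Q[...,1]+.0085);im=c["image"].astype(int)
m=(Q[...,2]>.03)&(Q[...,2]<.04)&(r>.075)&(r<.125)&(im.min(2)>95)
A=Q[m];a=np.arctan2(A[:,1]+.0085,A[:,0]-.5405);print(m.sum(),np.median(a) if len(a) else 0)
E
python3 m.py t2.png
```

```text
[0.6305 0.0412 0.0214] [ 0.78 -0.42  0.17]
22 0.6606254983441184
```

View pics/st2.png

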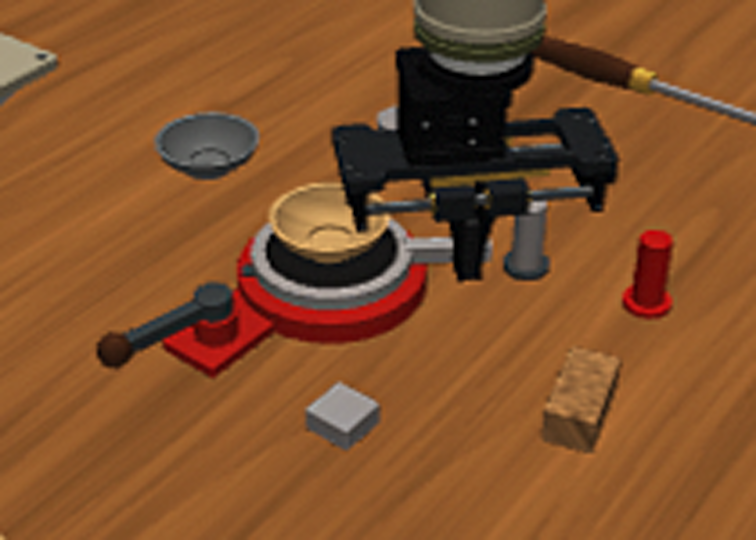

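The arm reads about 0.66 rad and the target is about 0.775, so I push the last 11 mm, back off and lift clear to check.

>>> step_arm --pt "-0.08 0.12 0" --pt "-0.08 0.12 0" --pt "-0.08 0.11 0" --pt "0 0 0" --pt "0.3 -0.35 0" --pt "0.3 -0.35 0" --pt "0.3 -0.35 0" --pt "0 0 1" --pt "0 -1 1" --pt "0 -1 1" --pt "0 -1 0" --pt "0 0 0" --turn '[0, 0, 0, 0, 0, 0, 0, 0, 0, 0, 0, 0]'

```text
time: 6.05
ee_pos: [0.6476, -0.0585, 0.0975]
eef_rot: [0.392, 0.92, -0.001, 0.001]
ft_force: [0.4, -1.7, 0.5]
width: 0.0003
grip_force: 0.0
```

>>> step_arm --pt "0 -1 0.5" --pt "0 -1 0.5" --pt "0 -1 0" --pt "0 -1 0" --pt "0 -1 0" --turn '[0, 0, 0, 0, 0]'

```text
time: 6.55
ee_pos: [0.6472, -0.1783, 0.121]
eef_rot: [0.389, 0.921, 0.0, -0.0]
ft_force: [0.0, -0.7, 0.0]
width: 0.0009
grip_force: 0.0
```

```bash
python3 m.py t3.png
```

```text
[ 0.6461 -0.1842  0.1211] [-2.07 -2.88  0.38]
28 0.7583296266057136
```

View pics/t3.png

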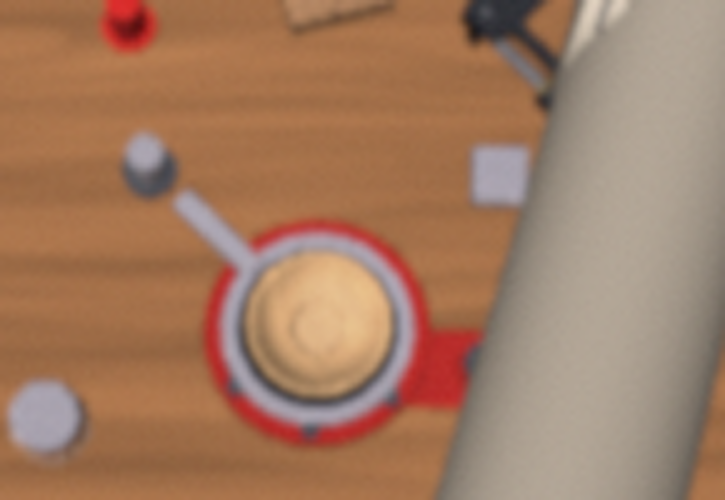

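The arm line (tip 188,200; root 245,258) runs through the post's axis at about (147,157) and the bowl is centred. Step 1 is done, so next I go to the lever's far side.

>>> step_arm --pt "-0.96 0.12 0" --pt "-0.96 0.12 0" --pt "-0.96 0.12 0" --pt "-0.96 0.12 0" --pt "0 0 0" --pt "0 0 -0.8" --pt "0 0 -0.8" --pt "0 0 -0.8" --pt "0 0 -0.8" --pt "0 0 -0.65" --pt "0 0 0" --turn '[0, 0, 0, 0, 0, 0, 0, 0, 0, 0, 0]'

```text
time: 7.75
ee_pos: [0.5502, -0.1643, 0.0227]
eef_rot: [0.389, 0.921, -0.0, -0.002]
ft_force: [-1.2, -0.5, 0.7]
width: -0.0
grip_force: 0.0
```

>>> step_arm --pt "-0.49 0 0" --pt "-0.49 0 0" --pt "-0.58 -0.04 0" --pt "-0.56 0.12 0" --pt "-0.42 0.22 0" --pt "-0.4 0.28 0" --pt "-0.18 0.22 0" --pt "-0.18 0.22 0" --pt "-0.1 0.22 0" --pt "0 0 0" --pt "0 0 0" --turn '[0, 0, 0, 0, 0, 0, 0, 0, 0, 0, 0]'

```text
time: 8.85
ee_pos: [0.4663, -0.1348, 0.0252]
eef_rot: [0.39, 0.921, -0.0, 0.001]
ft_force: [2.0, -6.2, -0.9]
width: 0.0001
grip_force: 3.0
```

```bash
python3 m.py t4.png
```

```text
[ 0.4663 -0.1348  0.0252] [ 1.88 -5.93  0.43]
45 0.7585248718746704
```

View pics/st4.png

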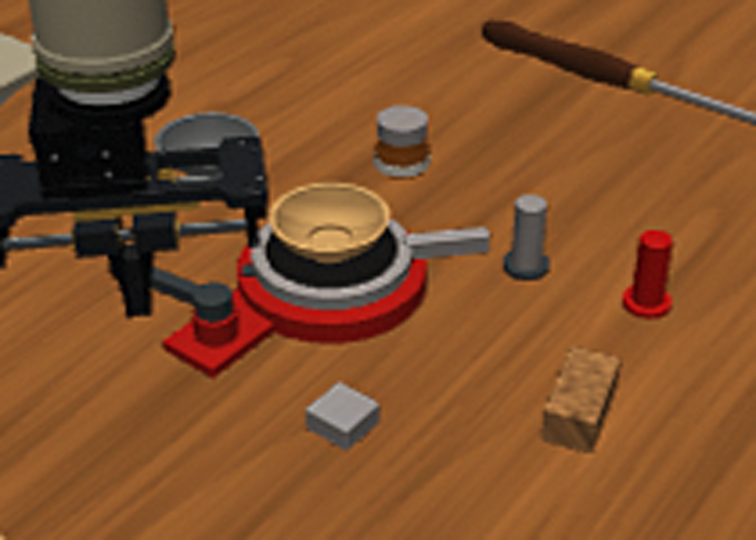

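The lever (crop 160,285 to the hub at 212,300) is nearly home. I press on gently while watching the force.

>>> step_arm --pt "-0.02 0.1 0" --pt "-0.02 0.1 0" --pt "0 0 0" --turn '[0, 0, 0]'

```text
time: 9.25
ee_pos: [0.4662, -0.1339, 0.0256]
eef_rot: [0.391, 0.92, -0.002, 0.003]
ft_force: [7.5, -21.5, -5.9]
width: 0.0004
grip_force: 11.2
```

It moved 1 mm for a 5 mm command and the force rose to 21 N, so it is against its stop. I back off and check.

>>> step_arm --pt "0 0 0" --pt "0 -0.3 0" --pt "0 -0.6 0" --pt "0 -0.8 0" --pt "0 0 1" --pt "0 0 1" --pt "0 -1 1" --pt "0 -1 1" --pt "0 -1 1" --pt "0 -1 0" --pt "0 -1 0" --pt "0 -1 0" --turn '[0, 0, 0, 0, 0, 0, 0, 0, 0, 0, 0, 0]'

```text
time: 10.45
ee_pos: [0.4648, -0.3214, 0.1497]
eef_rot: [0.389, 0.921, 0.0, -0.001]
ft_force: [0.0, 0.1, 0.1]
width: 0.0005
grip_force: 0.0
```

>>> step_arm --pt "0 -1 0" --pt "0 -1 0" --pt "0 0 0" --pt "0 0 0" --pt "0 0 0" --turn '[0, 0, 0, 0, 0]'

```text
time: 10.95
ee_pos: [0.4653, -0.3699, 0.1497]
eef_rot: [0.389, 0.921, 0.001, -0.001]
ft_force: [0.9, -0.0, -1.5]
width: 0.001
grip_force: 0.0
```

```bash
python3 m.py t5.png
```

```text
[ 0.4654 -0.37    0.1498] [ 0.31 -0.04  0.03]
45 0.7641620181200709
```

View pics/t5.png

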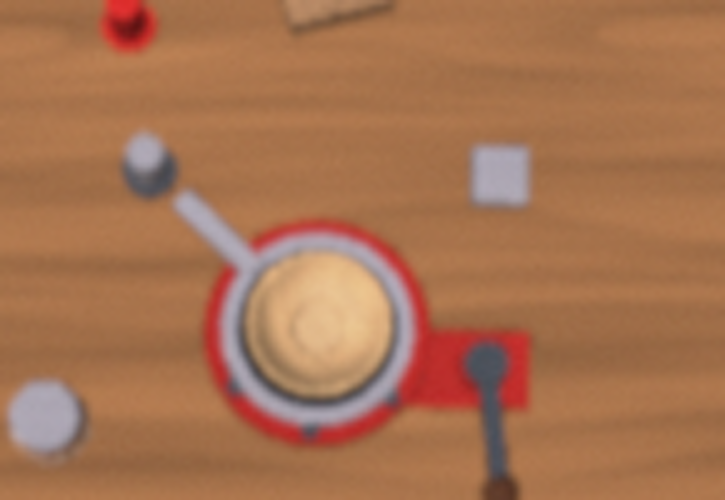

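The arm still points at the post. I verify the lever angle against the flange's orientation before handing in.

```bash
python3 - <<'E'
from h import *
c=camera("top");px=lambda a,b:(200+a/5-.4,140+b/5-.4)
im=c["image"].astype(int);red=(im[...,0]>130)&(im[...,1]<60)&(im[...,2]<60)
E=[];
for u in range(288,305):
    v=np.nonzero(red[195:235,u])[0]
    if len(v): E.append((cast(c,u,195+v[-1],.01)[:2],cast(c,u,195+v[0],.01)[:2]))
E=np.array(E)
for i in(0,1): print("flange edge angle",np.arctan(np.polyfit(E[:,i,1],E[:,i,0],1)[0]))
P=cloud(c);dark=(P[...,2]>.034)&(P[...,0]<.505)&(P[...,0]>.42)&(abs(P[...,1]+.115)<.04)
v,u=np.nonzero(dark);W=np.array([cast(c,a,b,.044)[:2] for a,b in zip(u,v)])
print(len(W),"bar dx->dy slope",np.polyfit(W[:,0],W[:,1],1),W.min(0),W.max(0))
E
```

```text
flange edge angle -0.21008105103480834
flange edge angle 0.015559449914816606
125 bar dx->dy slope [ 0.07991324 -0.15306292] [ 0.42423751 -0.12845908] [ 0.50402337 -0.10594208]
```

The lever measures about 1.475 rad relative to the flange (stop at 1.45), so it is home.

```bash
python3 -c "
from bench import *
print(close_job())"
```

```text
the job is handed in; nothing more can be done
None
```

The job is handed in, with no verdict returned: by my last measurements the arm points at the tall steel post, the clamp lever is against its stop, and the bowl still sits centred on the disc.

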